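Unlock, open and lock open a dust-extraction gate

TASK

Open the dust-extraction gate and lock it open: draw the yellow lock bolt aside, pull the red gate handle down the slope until the gate is fully open, then push the bolt fully home again so that it holds the gate open. Do not knock the mallet, glue bottle or plane about, and let go of everything at the end.

Things in the scene. Friction and masses are not known exactly. Their poses are not given: they have to be found in the camera images.
- station: Fixed dust-extraction station: plywood wedge 200 (x) by 300 (y) mm, origin at the centre of its underside, z up, its own x axis pointing from its low front edge (towards the robot) to its high back. Its green face starts at x=-100, z=60 mm and rises towards +x at 35 degrees to the horizontal, up to z=189 mm.
- duct_foot (a point): Foot of the fixed 70 mm duct on the face's upper part, 185 mm up the slope from the low edge, on the midline (black collar 82 mm wide). The duct stands square to the face for 85 mm, so it leans over towards the robot and blocks a tool pointing straight down at the handle, then bends back to the bench; top at z=343 mm. A tool square to the face (tilted 35 degrees) clears it.
- gate_grip (a point): Red handle fin on the gate plate, 30 mm along the slope, 14 mm thick across it, square to the face, top 60 mm above the face. The point is in its middle, 45 mm above the face. Axes: x up the slope, y across (station's +y), z square out of the face. Shut, it is on the midline 92 mm up the slope from the low edge. Grip it across y, slide it along -x (down the slope).
- bolt_grip (a point): Yellow upright tab, 12 mm across y by 20 mm along x, of the brass lock bolt to the station's +y side of the handle, top 60 mm above the face. The point is in its middle, 45 mm above the face; axes as for the handle. Home, it is 96 mm to +y of the midline, 60 mm up the slope from the low edge. Around it nothing but the handle stands over 18 mm above the face.
- gate (a joint): Travel of the gate plate down the slope in m: 0 = shut, 0.060 = fully open against its stop. Takes about 4 to 6 N (friction, no spring, stays where left). While the bolt is home a lug on the plate's edge strikes it after about 3 mm and the gate cannot open.
- bolt (a joint): Travel of the lock bolt along the face to the station's +y in m: 0 = fully home (at its stop), 0.025 = fully withdrawn. Takes about 3 N (friction, no spring, stays where left). Beyond 0.013 it clears the gate's lug. It can go home again only with the gate shut or open past 0.056; then it slides in behind the lug and locks the gate open.
- mallet: Bystander: dark wooden mallet standing on its head, 84 mm wide, 200 mm tall, origin at the centre of its underside. Leave alone.
- glue: Bystander: white glue bottle with orange cap, 60 mm wide, 170 mm tall, origin at the centre of its underside. Leave alone.
- plane: Bystander: small wooden plane, 150 by 45 mm, about 90 mm tall, origin at the centre of its underside. Leave alone.

How it is judged:
By the outcome, as a careful person would: the job done as asked, in the order asked, and still so for the second after the job is handed in, with the robot touching nothing.
It also fails if it takes over 64 s, if anything falls off the work surface, if the arm or the gripper's body presses on something with over 40 N, if the wrist force passes 120 N, or if a joint passes its speed limit or range.

ROBOT

A 6-joint arm with a two-finger parallel gripper is mounted at the origin on the work surface. World frame = base frame: x ahead of the robot, y to its left, z up, the work surface at z = 0. Lengths are in mm, angles in degrees, forces in N, time in s.
With the tool pointing down it reaches from about 300 to 850 mm from the base axis. Payload 4.2 kg.
Tool frame: the origin (TCP) lies on the front face of the gripper's body, between the roots of the fingers; the fingertips stand 78 mm ahead of it and the grasp point (between the pads) lies 60 mm ahead of it (env.tips_ahead is the distance from the TCP to the fingertips, in mm); z points along the fingers, y is the line along which they close (so a half turn about z gives the same grasp; the last joint's range is limited). The gripper opens to 91 mm and grips with 3 to 60 N. Pads are 32 mm wide; open, the fingers measure 118 mm over their backs; the gripper's body (76 mm by 178 mm) begins 60 mm behind the grasp point.
Start: joints at [-64.458, 18.312, 89.639, -0, 72.044, -1.146], TCP at [258.257, -513.749, 292.276] pointing down, gripper open.
Joint ranges: [-177.97, 177.97], [-48.28, 115.42], [12.27, 149.76], [-77.06, 257.06], [2.81, 150.46], [-146.56, 146.56]. Speed limits (degrees/s): [147.25, 147.25, 180, 180, 180, 180].

INTERFACE

Orientations are given as [roll, pitch, yaw] about the fixed x, y, z axes, in that order (R = Rz(yaw) Ry(pitch) Rx(roll)).
In Python, from workcell import env, cams gives the robot as it stands.
- The arm moves only by the tool step_arm, never from a script. Its arguments are lists of equal length, an entry for each row: "linear": the shift along the tool's x, y, z in units of 30 cm (1.0 is 30 cm), a list of three; "turn": the turn about the tool's z in units of 360 degrees (1.0 is 360 degrees). In form: {"linear": [[tx, ty, tz], ...], "turn": [turn, ...]}. A call has 1 to 20 rows; each row is the pose to reach, as a shift and turn from the pose commanded when the call began, along the tool's axes at that moment, turning the shorter way round; what a row does not reach only later rows make up. A row lasts 1/8 s, in which the tool goes at most 62.5 mm and 10.7 degrees, less where a joint would pass 70% of its speed; a pose out of reach is approached as far as the arm can. A call with a number of a shift or a turn outside -1 to 1 is refused whole. A call with a gripper value outside its range is refused whole. "fingers" is the closure, from -1 (fully open) to 1 (shut), so that 0 is half open, set as the call begins (left out, the last holds). The fingers move at their own pace and stop on an object; "force" is the grip in N (left out, the last holds). Time passes only in rows, so rows that repeat a pose let the fingers close. It gives the time, the measured TCP pose, the force, the opening and the grip force at its end, in the units of the state.
- env.state(): the state, without advancing time (a new reading comes with each control period).
- cams.grab_frame(name): name is "scene" or "side" or "wrist"; returns a dict with "color" (480x640x3 uint8, blue, green, red), "fx", "fy", "cx", "cy" (pixels), "extrinsics" (4x4, takes a point from camera to world coordinates); the wrist camera has in their place "tool_from_camera" (4x4, takes a point from camera to tool coordinates, whose origin is the TCP and whose axes are the flange's). Camera axes: x right, y down, z forward; pixel columns grow to the right and rows downward; lengths in mm; the calibration is good to about 2 mm. A picture is of the moment at which its call begins: read the wrist's pose just before it. There is no depth.
- env.job_done(): hands the job in; it is judged then, once.
The state is a dict: "time_s": time; "qpos": joint angles; "qvel": joint speeds; "effort": joint torques, N m; "ee_pos": TCP position; "ee_rot": TCP orientation; "force": force on the tool from outside, world axes, zero at the start; "torque": the same for the moment, N m; "gripper_width": finger opening in mm; "gripper_force": force on a finger pad.
Only numpy, scipy, OpenCV 4.12 (cv2) and the standard library are available. Lean on these libraries where they do the work, as an engineer would, in place of code of your own. Each camera call takes 0.05 s, during which the arm holds its last target. There are 200 camera calls.

## Working session

There is one attempt and no reset: what is moved stays moved. The work goes in short steps, Python scripts to look and compute and a tool call to move; the robot and the scene stay as the last step left them, time stands still between calls to the robot, and variables do not carry over. Pictures are saved under pics/ and viewed, at most 10 in all, crops included, and the job is handed in when it is done.

Besides the shell and the picture viewer there is one more tool, called after ">>>" as name([rows], argument=value, ...), one row to a line, values as JSON. step_arm: Moves the arm, as the interface text tells. Its arguments: {"type":"object","properties":{"linear":{"type":"array"},"turn":{"type":"array"},"fingers":{"type":"number"},"force":{"type":"number"}},"required":["linear","turn"]}

```bash
mkdir -p pics; ls
python3 - <<'E'
from workcell import env,cams
import cv2,numpy as np
s=env.state();print(s['time_s'],s['ee_pos'],s['ee_rot'],s['gripper_width'])
for n in['scene','side']:
    f=cams.grab_frame(n);cv2.imwrite(f'pics/{n}0.png',f['color']);np.savez(f'pics/{n}0.npz',**f)
    print(n,f['fx'],f['cx'],f['cy'],np.round(f['extrinsics'],3).tolist())
f=cams.grab_frame('wrist');print(f['fx'],np.round(f['tool_from_camera'],3).tolist())
E
```

```text
pics
0.0 [ 258.07807207 -513.40653861  291.42758348] [-1.79897192e+02 -2.48561431e-03  2.66840683e+01] 91.06045914749009
scene 562.9254022099386 320.4401068339399 239.56731498108846 [[0.956, 0.25, -0.156, 786.653], [0.295, -0.813, 0.501, -495.815], [-0.002, -0.525, -0.851, 1023.886], [0.0, 0.0, 0.0, 1.0]]
side 540.6194732117211 322.9828526875664 238.12277455996605 [[-0.886, -0.312, 0.342, 208.506], [-0.462, 0.56, -0.688, 838.155], [0.023, -0.767, -0.641, 880.469], [0.0, 0.0, 0.0, 1.0]]
409.41343047264047 [[0.0, -0.964, -0.267, 75.14], [1.0, 0.0, -0.0, -0.102], [0.0, -0.267, 0.964, -92.505], [0.0, 0.0, 0.0, 1.0]]
```

View pics/scene0.png

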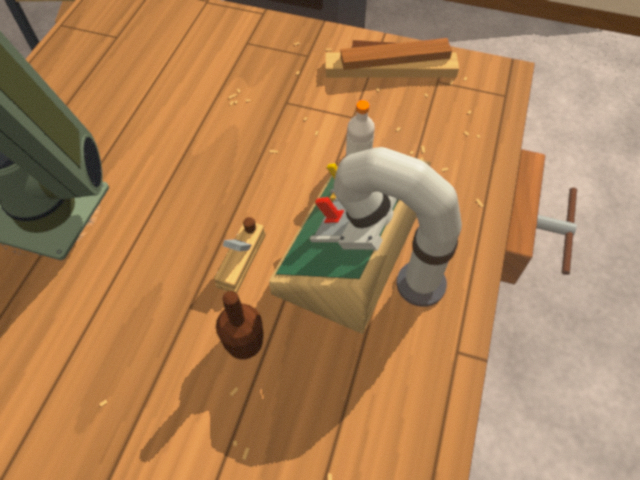

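View pics/side0.png

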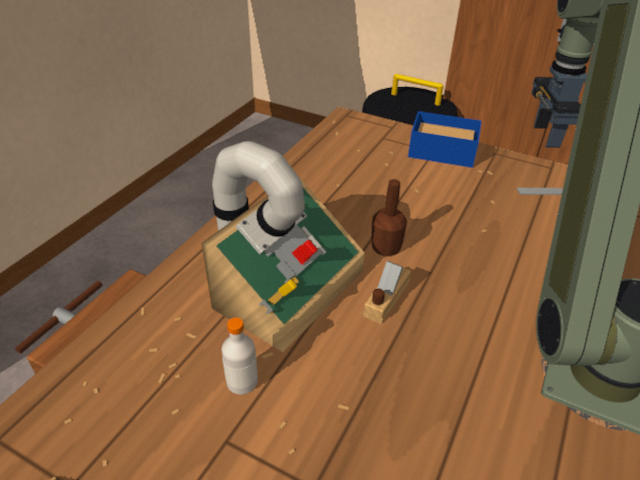

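Scene view: red handle is at about (330,210), yellow tab at (333,170). Side view: red is at (304,252), yellow at (286,290). The tool can only turn about its vertical axis, so I'll grip the handle by its front corner, clear of the duct. Next I measure the positions.

```bash
cat > h.py <<'E'
import numpy as np,cv2
def load(n): return dict(np.load(f'pics/{n}.npz'))
def ray(f,p):
    E=f['extrinsics'];d=E[:3,:3]@np.array([(p[0]-f['cx'])/f['fx'],(p[1]-f['cy'])/f['fy'],1]);return E[:3,3],d/np.linalg.norm(d)
def tri(fa,pa,fb,pb):
    a,u=ray(fa,pa);b,v=ray(fb,pb);t=np.linalg.lstsq(np.c_[u,-v],b-a,rcond=None)[0]
    P,Q=a+t[0]*u,b+t[1]*v;return (P+Q)/2,np.linalg.norm(P-Q)
def plane(f,p,z):
    a,u=ray(f,p);return a+u*(z-a[2])/u[2]
def proj(f,P):
    E=f['extrinsics'];q=E[:3,:3].T@(np.asarray(P)-E[:3,3]);return np.array([f['fx']*q[0]/q[2]+f['cx'],f['fy']*q[1]/q[2]+f['cy']])
def blobs(img,lo,hi,amin=15):
    m=cv2.inRange(cv2.cvtColor(img,cv2.COLOR_BGR2HSV),lo,hi);n,l,s,c=cv2.connectedComponentsWithStats(m)
    return m,[(s[i].tolist(),c[i].round(1).tolist()) for i in range(1,n) if s[i,4]>amin]
E
python3 - <<'E'
from h import *
out=[]
for n,(x,y,w,h) in dict(scene0=(210,140,250,200),side0=(195,130,250,270)).items():
    f=load(n);im=f['color']
    for c,lo,hi in[('red',(0,220,120),(4,255,255)),('yel',(22,200,120),(32,255,255)),('grn',(60,90,30),(90,255,255)),('org',(6,220,180),(14,255,255))]:
        m,b=blobs(im,lo,hi,10);print(n,c,[q for q in b if x-20<q[1][0]<x+w+20 and y-50<q[1][1]<y+h])
    out.append(cv2.resize(cv2.resize(im[y:y+h,x:x+w],None,fx=3,fy=3,interpolation=cv2.INTER_CUBIC),(400*1,int(400*h/w))) if 0 else cv2.resize(im[y:y+h,x:x+w],None,fx=400/w*1,fy=400/w,interpolation=cv2.INTER_CUBIC))
H=max(o.shape[0] for o in out)
cv2.imwrite('pics/c1.png',np.hstack([cv2.copyMakeBorder(o,0,H-o.shape[0],0,0,cv2.BORDER_CONSTANT) for o in out]))
E
```

```text
scene0 red [([317, 198, 25, 19, 79], [329.6, 205.7])]
scene0 yel [([328, 163, 9, 13, 66], [332.1, 167.8])]
scene0 grn [([278, 228, 90, 49, 1253], [313.8, 261.7]), ([327, 258, 6, 4, 11], [329.8, 259.2])]
scene0 org []
side0 red [([293, 241, 24, 22, 276], [304.4, 251.4])]
side0 yel [([391, 74, 52, 31, 388], [417.8, 85.3]), ([279, 279, 18, 17, 163], [287.3, 287.4])]
side0 grn [([218, 190, 139, 133, 5297], [291.6, 261.8])]
side0 org [([228, 318, 15, 16, 166], [234.2, 324.5])]
```

View pics/c1.png

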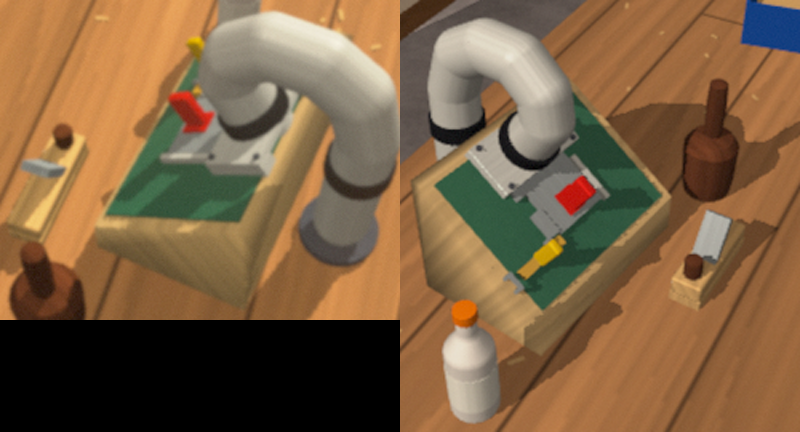

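```bash
cat >> h.py <<'E'
c35,s35=np.cos(np.radians(35)),np.sin(np.radians(35))
def loc(s,y,h): return np.array([-100+s*c35-h*s35,y,60+s*s35+h*c35])
def Rz(a): a=np.radians(a);return np.array([[np.cos(a),-np.sin(a),0],[np.sin(a),np.cos(a),0],[0,0,1]])
E
python3 - <<'E'
from h import *
from scipy.optimize import least_squares
A,B=load('scene0'),load('side0')
for n,a,b in[('corner',(272,279),(363.5,250.5)),('red',(328,207),(304.4,251.4)),('yel',(332.5,170),(286,290)),('cap',(362,106),(235,326)),('mallet top',(232,297),(393.5,184)),('plane knob',(249.5,225),(378,296))]:
    p,e=tri(A,a,B,b);print(n,p.round(1),round(e,1))
obs=[(A,(272,279),loc(0,-150,0)),(B,(363.5,250.5),loc(0,-150,0)),(B,(203,245.6),loc(244,150,0)),(A,(328,207),loc(92,0,45)),(B,(304.4,251.4),loc(92,0,48)),(A,(332.5,170),loc(60,96,45)),(B,(286,290),loc(60,96,45))]
r=lambda q:np.concatenate([proj(f,Rz(q[2])@P+[q[0],q[1],0])-px for f,px,P in obs])
s=least_squares(r,[600,-150,0],loss='soft_l1');print(s.x.round(1));print(r(s.x).reshape(-1,2).round(1))
E
```

```text
corner [545.  -43.4  63.5] 5.8
red [617.1  99.8 139.6] 1.1
yel [598.8 201.5 124.7] 6.1
cap [614.6 352.3 163.4] 0.7
mallet top [ 526.7 -152.6  189.1] 1.7
plane knob [458.8  65.6  55.3] 0.8
[662.6  97.8  -5.9]
[[ 0.3  0.3]
 [-2.8  1.3]
 [-5.3 -3.4]
 [-1.5 -5. ]
 [ 2.2 -2.6]
 [ 0.3 -2.5]
 [ 2.7 -1.8]]
```

>>> step_arm([
  [1, -0.717, -0.363],
  [1, -0.717, -0.363],
  [1, -0.717, -0.363],
  [1, -0.717, -0.363],
  [1, -0.717, -0.363],
  [1, -0.717, -0.363],
  [1, -0.717, -0.363],
  [1, -0.717, -0.363],
  [1, -0.717, -0.363],
  [1, -0.717, -0.363],
], turn=[-0.2, -0.2, -0.2, -0.2, -0.2, -0.2, -0.2, -0.2, -0.2, -0.2])

```text
time_s: 1.4
ee_pos: [429.2, -187.6, 400.7]
ee_rot: [-179.9, -0.0, 98.5]
force: [-0.1, 0.6, 0.2]
gripper_width: 91.1
gripper_force: 0.0
```

```bash
cat >> h.py <<'E'
from scipy.spatial.transform import Rotation as Ro
def go(s,P,yaw):
    R=Ro.from_euler('xyz',s['ee_rot'],degrees=True).as_matrix()
    d=R.T@(np.asarray(P)-s['ee_pos'])/300
    t=(-(yaw-s['ee_rot'][2])+180)%360-180
    print('lin',d.round(3),'turn',round(t/360,4),'rows',max(np.linalg.norm(d)*300/62.5,abs(t)/10.7).round(1))
E
python3 - <<'E'
from h import *
from workcell import env
s=env.state();print(s['time_s'],s['ee_pos'].round(1),s['ee_rot'].round(1),s['qpos'].round(0))
go(s,(607,144,400),174)
E
```

```text
1.4 [ 429.2 -187.6  400.7] [-179.9   -0.    98.5] [-25.   6.  91.  -0.  84. -34.]
lin [1.005 0.75  0.002] turn -0.2096 rows 7.1
```

>>> step_arm([
  [1, 0.75, 0],
  [1, 0.75, 0],
  [1, 0.75, 0],
  [1, 0.75, 0],
  [1, 0.75, 0],
  [1, 0.75, 0],
  [1, 0.75, 0],
  [1, 0.75, 0],
  [1, 0.75, 0],
  [1, 0.75, 0],
], turn=[-0.21, -0.21, -0.21, -0.21, -0.21, -0.21, -0.21, -0.21, -0.21, -0.21])

```text
time_s: 2.65
ee_pos: [606.6, 142.7, 401.5]
ee_rot: [180.0, 0.0, 174.1]
force: [0.8, 0.5, -0.5]
gripper_width: 90.9
gripper_force: 0.0
```

```bash
cat >> h.py <<'E'
def wrist(name):
    from workcell import env,cams
    s=env.state();f=cams.grab_frame('wrist')
    T=np.eye(4);T[:3,:3]=Ro.from_euler('xyz',s['ee_rot'],degrees=True).as_matrix();T[:3,3]=s['ee_pos']
    f['extrinsics']=T@np.array(f['tool_from_camera']);cv2.imwrite(f'pics/{name}.png',f['color']);np.savez(f'pics/{name}.npz',**f)
    return s,f
E
python3 - <<'E'
from h import *
s,f=wrist('w1');print(s['time_s'],s['ee_pos'].round(1),s['ee_rot'].round(1),s['qpos'].round(0))
q=[662.6,97.8,-5.9]
for P in[loc(0,-150,0),loc(0,150,0),loc(92,0,60),loc(60,96,60),loc(244,150,0)]:print(proj(f,Rz(q[2])@P+[q[0],q[1],0]).round(1))
E
```

```text
2.65 [606.6 142.7 401.5] [180.    0.  174.1] [ 12.  20.  71.  -0.  88. -72.]
[137.5 168.5]
[424.6 168.6]
[271.5 228.8]
[384.8 194.2]
[449.6 422.2]
```

View pics/w1.png

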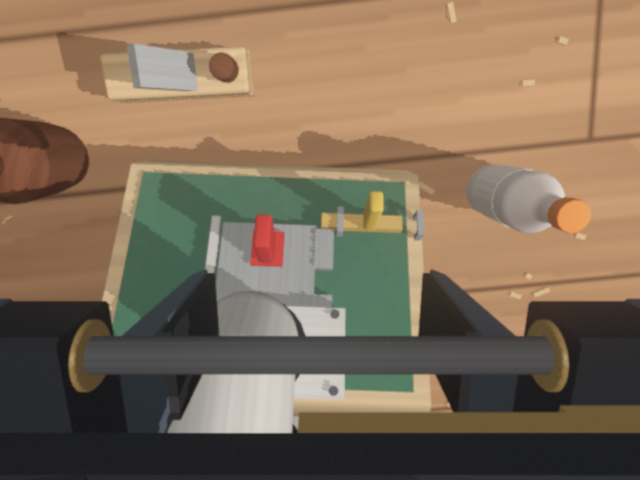

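Wrist view: low edge of the face runs (133,164)→(418,171), red fin at about (264,230), yellow tab at about (375,208), duct below the handle. I'll zoom in for exact edges.

Run:
```python
from h import *
f=load('w1');im=f['color']
for c,lo,hi in[('red',(0,180,90),(6,255,255)),('yel',(22,180,90),(32,255,255))]:print(c,blobs(im,lo,hi,10)[1])
a=cv2.resize(im[150:280,120:280],None,fx=5,fy=4.6*5/4.6,interpolation=cv2.INTER_CUBIC)[:300]
a=cv2.resize(im[155:185,110:440],(800,73),interpolation=cv2.INTER_CUBIC)
b=cv2.resize(im[180:270,240:430],(800,379),interpolation=cv2.INTER_CUBIC)
cv2.imwrite('pics/c2.png',np.vstack([a,b]))
```

```text
red []
yel []
```

View pics/c2.png

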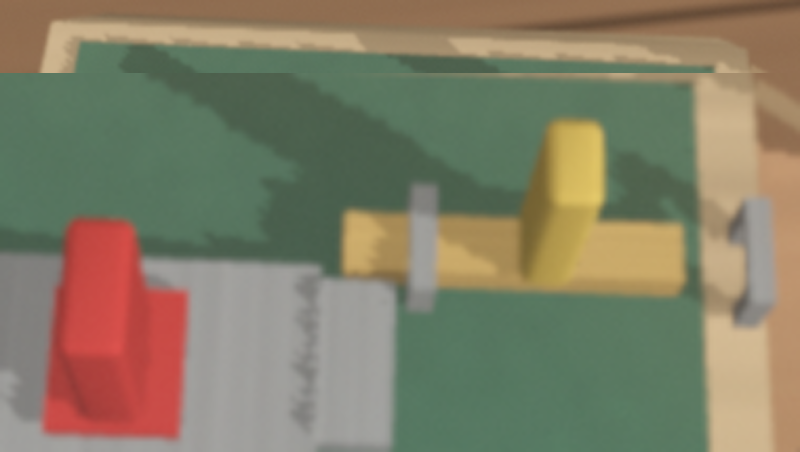

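Crop: fin top face centre is at full-image pixel (263.0,230.8), tab top at (377.3,201.9), low corners at (131.5,164.1) and (417.3,172.3).

Run:
```python
from h import *
from scipy.optimize import least_squares
A=load('w1')
obs=[((131.5,164.1),loc(0,-150,0)),((417.3,172.3),loc(0,150,0)),((263,230.8),loc(92,0,60)),((377.3,201.9),loc(60,96,60))]
r=lambda q:np.concatenate([proj(A,Rz(q[2])@P+[q[0],q[1],0])-px for px,P in obs])
s=least_squares(r,[660,98,-6]);print(s.x.round(2));print(r(s.x).reshape(-1,2).round(1))
q=s.x
W=lambda P:Rz(q[2])@P+[q[0],q[1],0]
from workcell import env
S=env.state();print(S['ee_pos'].round(1))
print('tab45',W(loc(60,96,45)),'bolt tcp',W(np.array([-80+5,0,0])))
```

```text
[662.98  88.32  -7.84]
[[-0.1  0.8]
 [ 1.   2.5]
 [-0.4 -0.4]
 [-0.4 -2.3]]
[606.6 142.8 401.6]
tab45 [600.13512753 193.87701791 131.27642817] bolt tcp [588.68582773  98.54771932   0.        ]
```

```bash
cat >> h.py <<'E'
q=np.array([662.98,88.32,-7.84]);YAW=172.2
W=lambda x,y,z:Rz(q[2])@np.array([x-100,y,z])+[q[0],q[1],0]   # x from low edge
E
python3 - <<'E'
from h import *
from workcell import env
s=env.state();go(s,W(15,96,401),YAW);go(s,W(15,96,193),YAW)
E
```

```text
lin [0.067 0.168 0.002] turn 0.0054 rows 0.9
lin [0.067 0.168 0.695] turn 0.0054 rows 3.4
```

>>> step_arm([
  [0.067, 0.168, 0],
  [0.067, 0.168, 0],
  [0.067, 0.168, 0.1],
  [0.067, 0.168, 0.2],
  [0.067, 0.168, 0.3],
  [0.067, 0.168, 0.4],
  [0.067, 0.168, 0.45],
  [0.067, 0.168, 0.45],
  [0.067, 0.168, 0.45],
  [0.067, 0.168, 0.45],
], turn=[0.0054, 0.0054, 0.0054, 0.0054, 0.0054, 0.0054, 0.0054, 0.0054, 0.0054, 0.0054])

```text
time_s: 3.95
ee_pos: [592.3, 196.0, 267.5]
ee_rot: [179.9, 0.1, 172.3]
force: [-0.2, 0.5, -0.0]
gripper_width: 91.2
gripper_force: 0.0
```

Run:
```python
from h import *
s,f=wrist('w2');print(s['time_s'],s['ee_pos'].round(1),s['ee_rot'].round(1),s['force'].round(1))
go(s,W(15,96,193),YAW)
for P in[loc(60,96,60),loc(92,0,60)]:print(proj(f,Rz(q[2])@P+[q[0],q[1],0]).round(1))
```

```text
3.95 [592.3 196.  267.5] [1.799e+02 1.000e-01 1.723e+02] [-0.2  0.5 -0. ]
lin [ 0.002 -0.004  0.248] turn 0.0004 rows 1.2
[316.3 271.9]
[135.6 329.4]
```

View pics/w2.png

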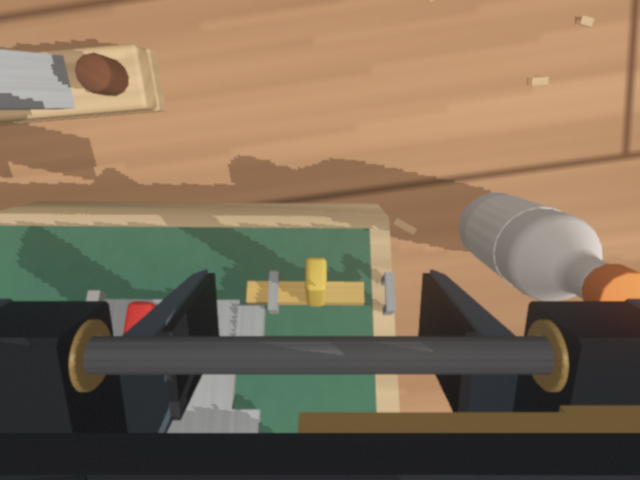

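Tab top at (316,268), predicted (316,272), so it's well centred. Descend and grip.

>>> step_arm([
  [0, -0.003, 0.1],
  [0, -0.003, 0.2],
  [0, -0.003, 0.248],
  [0, -0.003, 0.248],
  [0, -0.003, 0.248],
], turn=[0, 0, 0, 0, 0])

```text
time_s: 4.62
ee_pos: [592.5, 195.2, 193.1]
ee_rot: [179.9, 0.1, 172.3]
force: [0.2, -0.0, 0.6]
gripper_width: 91.0
gripper_force: 0.0
```

>>> step_arm([
  [0, 0, 0],
  [0, 0, 0],
  [0, 0, 0],
  [0, 0, 0],
  [0, 0, 0],
  [0, 0, 0],
  [0, 0, 0],
  [0, 0, 0],
], turn=[0, 0, 0, 0, 0, 0, 0, 0], fingers=1, force=15)

```text
time_s: 5.62
ee_pos: [591.7, 195.0, 191.7]
ee_rot: [-180.0, 0.0, 172.3]
force: [-0.2, -0.6, -0.4]
gripper_width: 13.8
gripper_force: 0.0
```

Still closing (13.8 mm). A few more rows, then pull +y (tool +y).

>>> step_arm([
  [0, 0, 0],
  [0, 0, 0],
  [0, 0, 0],
  [0, 0, 0],
], turn=[0, 0, 0, 0])

```text
time_s: 6.12
ee_pos: [591.7, 194.9, 191.7]
ee_rot: [-180.0, 0.0, 172.3]
force: [0.3, -0.4, -0.2]
gripper_width: 11.6
gripper_force: 15.0
```

>>> step_arm([
  [0, 0.012, 0],
  [0, 0.024, 0],
  [0, 0.036, 0],
  [0, 0.048, 0],
  [0, 0.06, 0],
  [0, 0.07, 0],
  [0, 0.08, 0],
  [0, 0.08, 0],
  [0, 0.08, 0],
], turn=[0, 0, 0, 0, 0, 0, 0, 0, 0])

```text
time_s: 7.25
ee_pos: [595.1, 219.1, 191.7]
ee_rot: [180.0, 0.0, 172.3]
force: [1.3, -0.9, -0.9]
gripper_width: 12.0
gripper_force: 15.0
```

>>> step_arm([
  [0, 0, 0],
  [0, 0, 0],
  [0, 0, 0],
  [0, 0, 0],
  [0, 0, 0],
  [0, 0, 0],
  [0, 0, -0.1],
  [0, 0, -0.2],
  [0, 0, -0.25],
  [0, 0, -0.25],
], turn=[0, 0, 0, 0, 0, 0, 0, 0, 0, 0], fingers=-1)

```text
time_s: 8.5
ee_pos: [595.2, 218.9, 267.6]
ee_rot: [180.0, 0.1, 172.3]
force: [-0.0, 0.5, -0.2]
gripper_width: 91.0
gripper_force: 0.0
```

Run:
```python
from h import *
s,f=wrist('w3');print(s['time_s'],s['ee_pos'].round(1),s['ee_rot'].round(1),s['gripper_width'])
go(s,W(15,0,266),YAW)
go(s,W(15,0,210),YAW)
for P in[loc(60,121,60),loc(92,0,60)]:print(proj(f,Rz(q[2])@P+[q[0],q[1],0]).round(1))
```

```text
8.5 [595.2 218.9 267.6] [1.800e+02 1.000e-01 1.723e+02] 90.98219423815
lin [ 0.001 -0.4    0.005] turn 0.0004 rows 1.9
lin [ 0.002 -0.4    0.192] turn 0.0004 rows 2.1
[319.8 272.5]
[ 92.3 329.9]
```

>>> step_arm([
  [0.01, -0.08, 0],
  [0.01, -0.16, 0],
  [0.01, -0.24, 0],
  [0.01, -0.32, 0],
  [0.01, -0.4, 0],
  [0.01, -0.4, 0],
  [0.01, -0.4, 0],
], turn=[0, 0, 0, 0, 0, 0, 0])

```text
time_s: 9.43
ee_pos: [575.9, 99.9, 266.8]
ee_rot: [180.0, 0.0, 172.3]
force: [-0.2, 1.2, -0.6]
gripper_width: 91.4
gripper_force: 0.0
```

Run:
```python
from h import *
from workcell import cams
s,f=wrist('w4');print(s['time_s'],s['ee_pos'].round(1),s['ee_rot'].round(1),s['force'].round(1))
g=cams.grab_frame('side')
go(s,W(17,0,210),YAW)
print([proj(f,Rz(q[2])@P+[q[0],q[1],0]).round(1) for P in[loc(60,121,60),loc(92,0,60),loc(77,0,60)]])
a=cv2.resize(g['color'][120:340,180:420],None,fx=400/240,fy=400/240,interpolation=cv2.INTER_CUBIC)
b=cv2.resize(f['color'],(400,300));H=np.zeros((a.shape[0],400,3),np.uint8);H[:300]=b
cv2.imwrite('pics/c4.png',np.hstack([a,H]))
```

```text
9.425 [575.9  99.9 266.8] [180.    0.  172.3] [-0.2  1.2 -0.6]
lin [-0.016  0.001  0.189] turn 0.0003 rows 0.9
[array([535.4, 278.5]), array([318.9, 336.2]), array([319. , 308.3])]
```

View pics/c4.png

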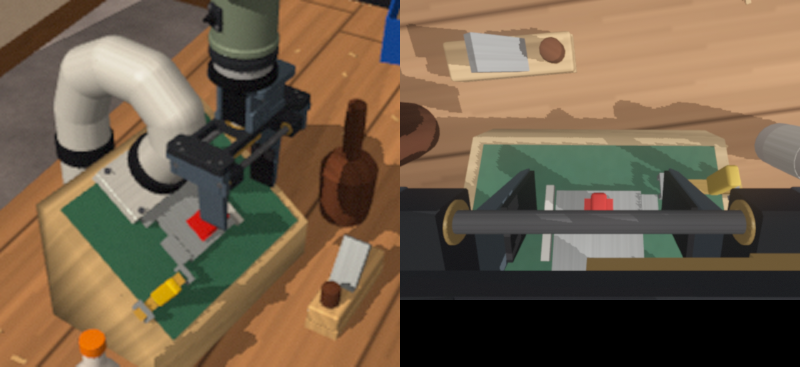

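Wrist view: the fin is centred between the fingers, with its front edge at about (317,312). The duct is just behind the hand. Descend, then creep toward the duct while watching the force.

>>> step_arm([
  [-0.006, 0.001, 0.06],
  [-0.012, 0.001, 0.12],
  [-0.016, 0.001, 0.188],
  [-0.016, 0.001, 0.188],
  [-0.016, 0.001, 0.188],
], turn=[0, 0, 0, 0, 0])

```text
time_s: 10.15
ee_pos: [581.1, 100.3, 211.0]
ee_rot: [180.0, 0.1, 172.4]
force: [0.2, 0.4, -0.3]
gripper_width: 91.3
gripper_force: 0.0
```

>>> step_arm([
  [-0.005, 0, 0],
  [-0.01, 0, 0],
  [-0.01, 0, 0],
], turn=[0, 0, 0])

```text
time_s: 10.52
ee_pos: [583.9, 99.5, 210.7]
ee_rot: [180.0, 0.0, 172.3]
force: [0.4, -0.1, -0.2]
gripper_width: 91.2
gripper_force: 0.0
```

>>> step_arm([
  [-0.005, 0, 0],
  [-0.008, 0, 0],
  [-0.008, 0, 0],
  [-0.008, 0, 0],
], turn=[0, 0, 0, 0])

```text
time_s: 11.02
ee_pos: [586.0, 99.2, 210.3]
ee_rot: [-180.0, -0.0, 172.3]
force: [0.5, -0.9, 0.0]
gripper_width: 91.1
gripper_force: 0.0
```

>>> step_arm([
  [-0.004, 0, 0],
  [-0.008, 0, 0],
  [-0.008, 0, 0],
  [-0.008, 0, 0],
], turn=[0, 0, 0, 0])

```text
time_s: 11.52
ee_pos: [588.4, 98.8, 210.3]
ee_rot: [-180.0, -0.0, 172.3]
force: [0.3, -0.1, -0.5]
gripper_width: 91.1
gripper_force: 0.0
```

No contact at xc≈24.6, so the overlap is good. Grip.

>>> step_arm([
  [0, 0, 0],
  [0, 0, 0],
  [0, 0, 0],
  [0, 0, 0],
  [0, 0, 0],
  [0, 0, 0],
  [0, 0, 0],
  [0, 0, 0],
  [0, 0, 0],
  [0, 0, 0],
  [0, 0, 0],
  [0, 0, 0],
], turn=[0, 0, 0, 0, 0, 0, 0, 0, 0, 0, 0, 0], fingers=1, force=35)

```text
time_s: 13.02
ee_pos: [588.3, 98.0, 210.3]
ee_rot: [-179.9, -0.0, 172.3]
force: [-0.7, -5.7, 1.2]
gripper_width: 13.6
gripper_force: 35.0
```

>>> step_arm([
  [0.009, -0.002, 0.0063],
  [0.018, -0.003, 0.0126],
  [0.027, -0.004, 0.0189],
  [0.036, -0.004, 0.0252],
  [0.045, -0.004, 0.0315],
  [0.0546, -0.004, 0.0382],
  [0.0546, -0.004, 0.0382],
], turn=[0, 0, 0, 0, 0, 0, 0])

```text
time_s: 13.9
ee_pos: [571.6, 100.3, 198.4]
ee_rot: [180.0, -0.1, 172.3]
force: [0.9, -0.2, -0.9]
gripper_width: 13.5
gripper_force: 35.0
```

Run:
```python
from h import *
s,f=wrist('w5');print(s['time_s'],s['ee_pos'].round(1),s['force'].round(1),s['gripper_width'],s['gripper_force'])
cv2.imwrite('pics/c5.png',f['color'][180:480,100:540])
```

```text
13.9 [571.6 100.3 198.4] [ 0.9 -0.2 -0.9] 13.496260935116714 34.99556064605713
```

View pics/c5.png

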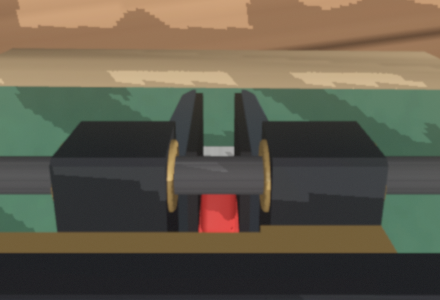

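The fin is still between the fingers, about 20 mm down the slope. Continue to the stop.

>>> step_arm([
  [0.009, 0, 0.0063],
  [0.018, 0, 0.0126],
  [0.027, 0, 0.0189],
  [0.036, 0, 0.0252],
  [0.045, 0, 0.0315],
  [0.054, 0, 0.0378],
  [0.063, 0, 0.0441],
  [0.072, 0, 0.0504],
  [0.081, 0, 0.0567],
  [0.09, 0, 0.063],
  [0.1, 0, 0.07],
  [0.1, 0, 0.07],
], turn=[0, 0, 0, 0, 0, 0, 0, 0, 0, 0, 0, 0])

```text
time_s: 15.45
ee_pos: [541.9, 104.4, 177.5]
ee_rot: [179.9, -0.0, 172.3]
force: [2.3, 5.7, -0.6]
gripper_width: 13.4
gripper_force: 35.0
```

>>> step_arm([
  [0.006, 0, 0.0042],
  [0.012, 0, 0.0084],
  [0.018, 0, 0.0126],
  [0.018, 0, 0.0126],
], turn=[0, 0, 0, 0])

```text
time_s: 15.95
ee_pos: [539.7, 104.7, 176.1]
ee_rot: [179.9, 0.5, 172.4]
force: [5.9, 3.2, 6.8]
gripper_width: 13.7
gripper_force: 35.0
```

At the stop. Release and rise, then look.

>>> step_arm([
  [0, 0, 0],
  [0, 0, 0],
  [0, 0, 0],
  [0, 0, 0],
  [0, 0, 0],
  [0, 0, 0],
  [0, 0, -0.1],
  [0, 0, -0.2],
  [0, 0, -0.3],
  [0, 0, -0.3],
  [0, 0, -0.3],
], turn=[0, 0, 0, 0, 0, 0, 0, 0, 0, 0, 0], fingers=-1)

```text
time_s: 17.32
ee_pos: [536.4, 104.5, 263.1]
ee_rot: [-180.0, -0.1, 172.3]
force: [0.7, 0.1, -1.1]
gripper_width: 91.2
gripper_force: 0.0
```

Run:
```python
from h import *
s,f=wrist('w6');print(s['time_s'],s['ee_pos'].round(1),s['force'].round(1),s['gripper_width'])
for t in(0,50,60):print(t,proj(f,Rz(q[2])@loc(92-t,0,60)+[q[0],q[1],0]).round(1))
for t in(0,24):print(t,proj(f,Rz(q[2])@loc(60,96+t,60)+[q[0],q[1],0]).round(1))
go(s,W(12,120,s['ee_pos'][2]),YAW)
```

```text
17.325 [536.4 104.5 263.1] [ 0.7  0.1 -1.1] 91.21203356656103
0 [320.3 405.4]
50 [320.4 314.6]
60 [320.5 297.9]
0 [487.1 346.3]
24 [528.7 346.5]
lin [-0.133  0.404 -0.   ] turn 0.0004 rows 2.0
```

View pics/w6.png

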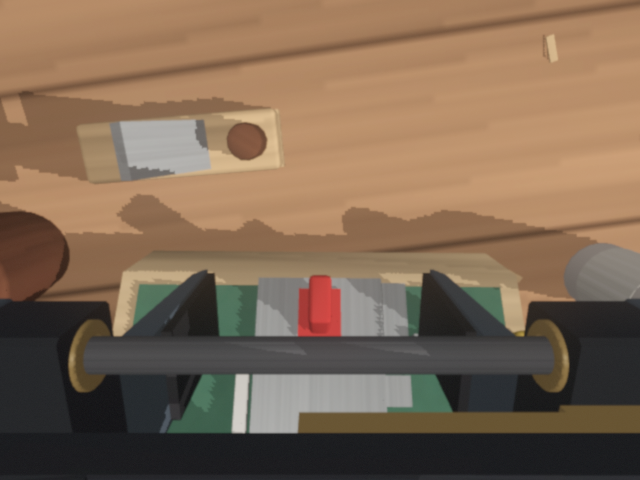

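Fin top is at (319,297), which matches 60 mm open (predicted 298). Back to the bolt.

>>> step_arm([
  [-0.066, 0.2, 0],
  [-0.133, 0.404, 0],
  [-0.133, 0.404, 0],
  [-0.133, 0.404, 0.08],
  [-0.133, 0.404, 0.16],
  [-0.133, 0.404, 0.233],
  [-0.133, 0.404, 0.233],
], turn=[0, 0, 0, 0, 0, 0, 0])

```text
time_s: 18.25
ee_pos: [590.9, 218.0, 191.4]
ee_rot: [-179.8, -0.3, 172.3]
force: [0.2, 0.3, 0.6]
gripper_width: 91.0
gripper_force: 0.0
```

>>> step_arm([
  [0, 0, 0],
  [0, 0, 0],
  [0, 0, 0],
  [0, 0, 0],
  [0, 0, 0],
  [0, 0, 0],
  [0, 0, 0],
  [0, 0, 0],
  [0, 0, 0],
  [0, 0, 0],
  [0, 0, 0],
  [0, 0, 0],
], turn=[0, 0, 0, 0, 0, 0, 0, 0, 0, 0, 0, 0], fingers=1, force=20)

```text
time_s: 19.75
ee_pos: [592.6, 219.4, 194.1]
ee_rot: [180.0, -0.0, 172.3]
force: [-0.1, 1.0, -0.9]
gripper_width: 11.7
gripper_force: 20.0
```

>>> step_arm([
  [0, -0.012, 0],
  [0, -0.024, 0],
  [0, -0.036, 0],
  [0, -0.048, 0],
  [0, -0.06, 0],
  [0, -0.07, 0],
  [0, -0.07, 0],
  [0, -0.07, 0],
], turn=[0, 0, 0, 0, 0, 0, 0, 0])

```text
time_s: 20.75
ee_pos: [589.7, 198.0, 194.1]
ee_rot: [-179.9, -0.0, 172.3]
force: [-1.2, 0.0, 0.4]
gripper_width: 11.5
gripper_force: 20.0
```

>>> step_arm([
  [0, -0.005, 0],
  [0, -0.01, 0],
  [0, -0.014, 0],
  [0, -0.014, 0],
  [0, -0.014, 0],
], turn=[0, 0, 0, 0, 0])

```text
time_s: 21.38
ee_pos: [589.2, 194.7, 194.2]
ee_rot: [180.0, -0.0, 172.3]
force: [-2.4, 5.0, -0.6]
gripper_width: 11.5
gripper_force: 20.0
```

>>> step_arm([
  [0, -0.004, 0],
  [0, -0.008, 0],
  [0, -0.01, 0],
  [0, -0.01, 0],
  [0, -0.01, 0],
], turn=[0, 0, 0, 0, 0])

```text
time_s: 22.0
ee_pos: [589.1, 194.2, 194.3]
ee_rot: [179.7, 0.0, 172.3]
force: [-1.6, 12.1, -0.8]
gripper_width: 12.0
gripper_force: 20.0
```

Hard against the home stop (12 N). Release, rise and check.

>>> step_arm([
  [0, 0, 0],
  [0, 0, 0],
  [0, 0, 0],
  [0, 0, 0],
  [0, 0, 0],
  [0, 0, 0],
  [0, 0, -0.1],
  [0, 0, -0.2],
  [0, 0, -0.35],
  [0, 0, -0.5],
  [0, 0, -0.5],
  [0, 0, -0.5],
], turn=[0, 0, 0, 0, 0, 0, 0, 0, 0, 0, 0, 0], fingers=-1)

```text
time_s: 23.5
ee_pos: [588.5, 191.3, 343.5]
ee_rot: [-180.0, -0.1, 172.3]
force: [0.5, -0.0, -1.2]
gripper_width: 91.1
gripper_force: 0.0
```

Run:
```python
from h import *
s,f=wrist('w7');print(s['time_s'],s['ee_pos'].round(1),s['force'].round(1),s['gripper_width'])
for P in[loc(60,96,60),loc(60,98,60),loc(32,0,60),loc(36,0,60)]:print(proj(f,Rz(q[2])@P+[q[0],q[1],0]).round(1))
cv2.imwrite('pics/c7.png',cv2.resize(f['color'][180:340,130:430],(800,427),interpolation=cv2.INTER_CUBIC))
```

```text
23.5 [588.5 191.3 343.5] [ 0.5 -0.  -1.2] 91.1283548935893
[324.1 243. ]
[326.8 243. ]
[198.1 208. ]
[197.5 212.8]
```

View pics/c7.png

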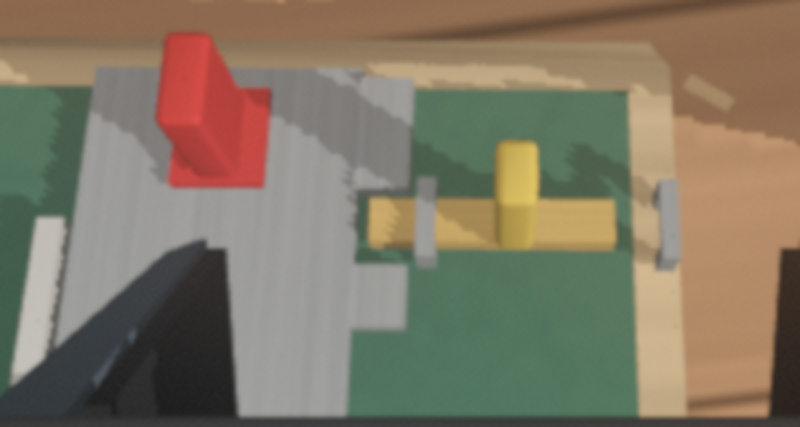

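Tab is at (323.9,244), which is the home position (predicted 324.1). The bolt sits behind the lug, the gate is fully open and the gripper is clear.

```bash
python3 -c "
from workcell import env
print(env.job_done())"
```

```text
the job is handed in; nothing more can be done
None
```

The gate is fully open and locked: I withdrew the bolt, pulled the handle about 60 mm to its stop, pushed the bolt home behind the lug, let go of everything, and handed the job in at about 24 s.

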